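# Refit the missing knob of the wax warmer and hold it pressed in

### The job

One of the three push-in controls on the wax warmer has lost its knob. Take the spare knob from the little tray, turn it so that the flat in its bore (the side of the white pointer line) matches the flat of the bare spindle, push it fully home, then press knob and spindle right down to the stop to reset that well's cut-out, and finish while still holding it pressed down. Leave the other two controls and the things standing around alone.

Things in the scene. Friction and masses are not known exactly. Their poses are not given: they have to be found in the camera images.
- spare_knob_c (a point): Loose black spare knob, right way up in the tray, about 50 g: round body 44 mm wide, 16 high; on top a straight bar grip along x, 44 long, 14 wide, 20 high (36 mm in all). White pointer line on the bar top from the middle to the +x end and down that end. Point: on the axis, 18 mm above the underside; x = pointer direction, z up.
- spare_knob_bore (a point): End of the spare knob's blind D bore, on the axis 14 mm above its underside (axes as above). Bore open below: 13.4 mm round, flat 2.5 mm from the axis on the pointer (+x) side, mouth bevelled 1 mm. Fully home, the spindle's tip meets this point, so the knob's centre is 4 mm above the tip.
- spare_knob_pointer (a point): Top of the bar at its pointer (+x) end, where the white line ends: 22 mm from the axis, 36 mm above the underside; axes as above. With flats matched it lies on the side to which the spindle's x points.
- fitted_knob_a_c (a point): A like knob already fitted (only pushed on, not fixed) on one of the spindles; point and axes as for the spare. To be left alone.
- fitted_knob_b_c (a point): The other knob already fitted on a spindle, likewise. To be left alone.
- spindle_1_tip (a point): Tip (end face centre) of an upright brass D spindle: 12 mm round, one flat 2 mm from its axis (8 mm over the flat), tip bevelled 1.4 mm, 26 mm free above the deck. x points out of the flat, level; z up. It cannot turn. Either bare or inside a fitted knob (that knob's centre is then 4 mm above the tip): one of the three is bare, which one varies.
- spindle_2_tip (a point): Tip (end face centre) of an upright brass D spindle: 12 mm round, one flat 2 mm from its axis (8 mm over the flat), tip bevelled 1.4 mm, 26 mm free above the deck. x points out of the flat, level; z up. It cannot turn. Either bare or inside a fitted knob (that knob's centre is then 4 mm above the tip): one of the three is bare, which one varies.
- spindle_3_tip (a point): Tip (end face centre) of an upright brass D spindle: 12 mm round, one flat 2 mm from its axis (8 mm over the flat), tip bevelled 1.4 mm, 26 mm free above the deck. x points out of the flat, level; z up. It cannot turn. Either bare or inside a fitted knob (that knob's centre is then 4 mm above the tip): one of the three is bare, which one varies.
- spindle_1 (a joint): How far this spindle is pressed in, m: 0 out, 0.006 at its stop. A spring pushes it out: 2 N at 0 rising to 6.3 N at the stop. It springs back when let go.
- spindle_2 (a joint): How far this spindle is pressed in, m: 0 out, 0.006 at its stop. A spring pushes it out: 2 N at 0 rising to 6.3 N at the stop. It springs back when let go.
- spindle_3 (a joint): How far this spindle is pressed in, m: 0 out, 0.006 at its stop. A spring pushes it out: 2 N at 0 rising to 6.3 N at the stop. It springs back when let go.
- warmer: Bench wax warmer, fixed: cream enamel box 260 (x) x 320 (y) x 72 mm high, origin at the centre of its underside. Three lidded wells (lids to 96 mm above the table) in a row 45 mm behind the centre (+x); three controls on a grey strip 85 mm before the centre (-x), at y = -95, 0, +95 mm, each on a black bezel 58 mm wide. Carrying bars stick out 18 mm at both ends.
- tray: Small wooden parts tray, fixed, 130 (x) x 100 (y) x 12 mm, wall 4 mm, green-lined floor 5 mm above the table; origin at the centre of its underside. It stands left or right of the warmer; the spare knob lies in it.
- canister_c (a point): Pewter canister with screw top, 79 mm diameter, 98 mm tall; its centre. Bystander on the side where the tray is not.
- bottle_c (a point): Olive glass bottle with cork, 66 mm diameter, 152 mm tall; its centre. Bystander at the far left.
- plaque_c (a point): Cream porcelain impression plaque with chipped rim lying flat, 92 mm diameter, 9 mm thick; its centre. Bystander at the far right.
- seal_cake_c (a point): Brown shellac seal cake lying flat, 64 mm diameter, 14 mm thick; its centre. Bystander between robot and warmer.
There are look-alikes about, which are no part of the job. Leave any brown, pink or purple look-alike of the part that bears spare_knob_c alone.

How it is judged:
By the outcome, as a careful person would: the job done as asked, in the order asked, and still so for the second after the job is handed in, while the arm keeps its last pose, push and grip.
It also fails if it takes over 38 s, if anything falls off the work surface, if the arm or the gripper's body presses on something with over 40 N, if the wrist force passes 120 N, or if a joint passes its speed limit or range.

### The arm

A 6-joint arm with a two-finger parallel gripper is mounted at the origin on the work surface. World frame = base frame: x ahead of the robot, y to its left, z up, the work surface at z = 0. Lengths are in m, angles in degrees, forces in N, time in s.
With the tool pointing down it reaches from about 0.3 to 0.775 m from the base axis. Payload 14.6 kg.
Tool frame: the origin (TCP) lies midway between the tips of the shut fingers; the grasp point (between the pads) lies 19 mm behind it (r.tcp_to_grasp is the distance from the TCP to the grasp point, in m); z points along the fingers, y is the line along which they close (so a half turn about z gives the same grasp; the last joint's range is limited). The gripper opens to 85 mm and grips with 20 to 120 N. Pads are 22 mm wide; open, the fingers measure 114 mm over their backs; the gripper's body (76 mm by 85 mm) begins 54 mm behind the grasp point. The pads swing forward as they close: fully open they stand 13 mm farther back than shut.
Start: joints at [-76.753, 17.183, 87.147, -0, 75.671, -3.816], TCP at [0.161, -0.526, 0.209] pointing down, gripper open.
Joint ranges: [-173.82, 173.82], [-45.26, 126.66], [13.44, 144.39], [-59.66, 239.66], [0, 175.72], [-146.38, 146.38]. Speed limits (degrees/s): [127.2, 127.2, 147.25, 180, 180, 180].

### API

Orientations are given as [roll, pitch, yaw] about the fixed x, y, z axes, in that order (R = Rz(yaw) Ry(pitch) Rx(roll)).
In Python, from station import get_state, viewer, job_done, r gives the robot as it stands.
- The arm moves only by the shell command python3 -m jog 'ROWS'. ROWS is text: rows parted by semicolons, each of 5 numbers parted by spaces: the opening, from 0 (shut) to 1 (fully open), then the shift along the tool's x, y, z in units of 200 mm (1.0 is 200 mm), then the turn about the tool's z in units of 60 degrees (1.0 is 60 degrees). A call has 1 to 12 rows; each row is the pose to reach, as a shift and turn from the pose commanded when the call began, along the tool's axes at that moment; what a row does not reach only later rows make up. A row lasts 1/12 s, in which the tool goes at most 41.7 mm and 7.16 degrees, less where a joint would pass 70% of its speed; a pose out of reach is approached as far as the arm can. A call with a number of a shift or a turn outside -1 to 1 is refused whole. A call with a gripper value outside its range is refused whole. The fingers move at their own pace and stop on an object; the grip force is fixed at half the most. Time passes only in rows, so rows that repeat a pose let the fingers close. It gives the time, the measured TCP pose, the force, the opening and the grip force at its end, in the units of the state.
- get_state(): the state, without advancing time (a new reading comes with each control period).
- viewer.get_image(name): name is "scene" or "top" or "wrist"; returns a dict with "img" (400x640x3 uint8, blue, green, red), "mtx" (3x3 intrinsics, pixels), "rvec" (rotation vector, rad) and "tvec" (3), from world to camera coordinates, as OpenCV has them. Camera axes: x right, y down, z forward; pixel columns grow to the right and rows downward; lengths in m; the calibration is good to about 2 mm. The wrist camera is an equidistant fisheye: a pixel r from the principal point sees the ray r / f radians off the axis. A picture is of the moment at which its call begins. There is no depth.
- job_done(): hands the job in; it is judged then, once.
The state is a dict: "time_s": time; "qpos": joint angles; "qvel": joint speeds; "joint_efforts": joint torques, N m; "position": TCP position; "tcp_rot": TCP orientation; "contact_force": force on the tool from outside, world axes, zero at the start; "torque": the same for the moment, N m; "finger_gap": opening from 0.0 (shut) to 1.0 (fully open); "finger_force": force on a finger pad.
Only numpy, scipy, OpenCV 4.12 (cv2) and the standard library are available. Lean on these libraries where they do the work, as an engineer would, in place of code of your own. Each camera call takes 0.05 s, during which the arm holds its last target. There are 200 camera calls.

## Working session

There is one attempt and no reset: what is moved stays moved. The work goes in short steps, Python scripts to look and compute and a shell command to move; the robot and the scene stay as the last step left them, time stands still between calls to the robot, and variables do not carry over. Pictures are saved under pics/ and viewed, at most 10 in all, crops included, and the job is handed in when it is done.

```bash
mkdir -p pics; ls; python3 - <<'E'
from station import get_state, viewer, r
import cv2
for n in ("top","scene"):
    d=viewer.get_image(n); cv2.imwrite(f"pics/{n}0.png",d["img"]); print(n,d["mtx"].tolist(),d["rvec"],d["tvec"])
s=get_state(); print(s["time_s"],s["position"],s["tcp_rot"],s["finger_gap"],r.tcp_to_grasp)
E
```

```text
pics
top [[377.8442649998283, 0.0, 323.4483204434446], [0.0, 377.8442649998283, 207.32501412816868], [0.0, 0.0, 1.0]] [ 2.14345324 -2.09778092  0.1916087 ] [0.02674512 0.53447505 0.96649435]
scene [[487.48100945613584, 0.0, 324.58189925063544], [0.0, 487.48100945613584, 201.9013133973032], [0.0, 0.0, 1.0]] [ 0.64519107  2.685103   -1.03930934] [ 0.47219687 -0.1414148   1.41764737]
0.1 [ 0.16131783 -0.52556093  0.20876592] [-1.79939798e+02 -2.97436864e-03  1.70634548e+01] 0.9962723425784031 0.0187
```

View pics/top0.png

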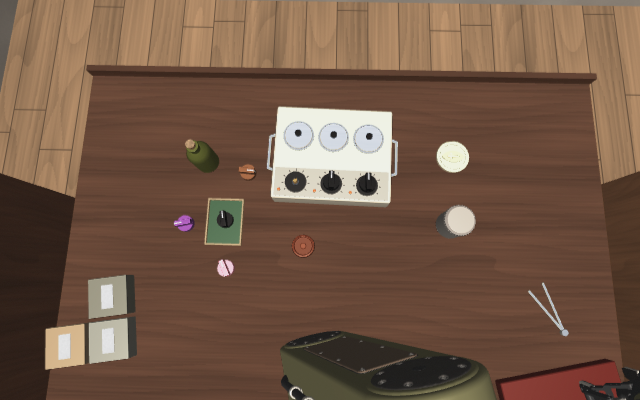

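View pics/scene0.png

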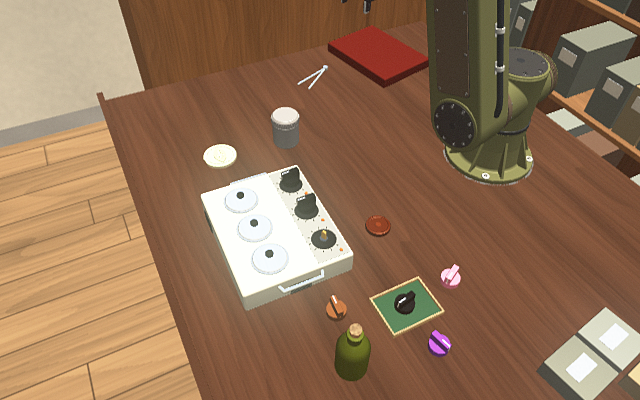

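The top view shows the bare brass spindle at (295,181). Fitted knobs are at (331,182) and (367,184). Candidates for the spare are black at (225,219) in the tray, brown (247,172), pink (225,268) and purple (184,223). The black one in the green tray fits the description. I'll confirm it in a crop and compute the positions.

```bash
cat > h.py <<'E'
import numpy as np, cv2
from station import get_state, viewer
def ray(d,uv,fish=False):
    K=d["mtx"]; K=np.array(K); R=cv2.Rodrigues(np.array(d["rvec"],float))[0]; t=np.array(d["tvec"],float).ravel()
    x=(uv[0]-K[0,2])/K[0,0]; y=(uv[1]-K[1,2])/K[1,1]
    if fish:
        a=np.hypot(x,y); v=np.array([x/a*np.sin(a),y/a*np.sin(a),np.cos(a)]) if a>1e-9 else np.array([0,0,1.])
    else: v=np.array([x,y,1.])
    return -R.T@t, R.T@v
def onz(d,uv,z,fish=False):
    c,v=ray(d,uv,fish); return c+v*(z-c[2])/v[2]
def two(ra,rb):
    A=np.stack([ra[1],-rb[1]],1); s=np.linalg.lstsq(A,rb[0]-ra[0],rcond=None)[0]
    p,q=ra[0]+s[0]*ra[1],rb[0]+s[1]*rb[1]; return (p+q)/2,np.linalg.norm(p-q)
E
python3 - <<'E'
from h import *
d=viewer.get_image("top"); im=d["img"]
a=cv2.resize(im[195:250,195:255],None,fx=8,fy=8,interpolation=cv2.INTER_CUBIC)
b=cv2.resize(im[160:215,265:305],None,fx=8,fy=8,interpolation=cv2.INTER_CUBIC)
cv2.imwrite("pics/crop1.png",np.hstack([a,b]))
# tray green centroid, warmer
hsv=cv2.cvtColor(im,cv2.COLOR_BGR2HSV)
sub=np.zeros(im.shape[:2],np.uint8); sub[195:250,200:250]=1
m=((cv2.inRange(hsv,(0,0,0),(180,255,60))>0)&(sub>0)).astype(np.uint8)
n,l,st,ce=cv2.connectedComponentsWithStats(m)
for i in range(1,n):
    if st[i,4]>30: print("dark",st[i],ce[i],onz(d,ce[i],.025))
print("spindle rough",onz(d,(295,180),.098),"knobs",onz(d,(331,182),.09),onz(d,(367,184),.09))
print("knob top",onz(d,(222,213),.041),onz(d,(225,219),.041))
E
```

```text
dark [217 211  17  17 198] [224.79292929 219.6010101 ] [0.49850974 0.30838673 0.025     ]
spindle rough [0.5953889  0.11331079 0.098     ] knobs [0.59405666 0.01964079 0.09      ] [ 0.59063071 -0.07446106  0.09      ]
knob top [0.51402826 0.31288483 0.041     ] [0.49776878 0.30358925 0.041     ]
```

View pics/crop1.png

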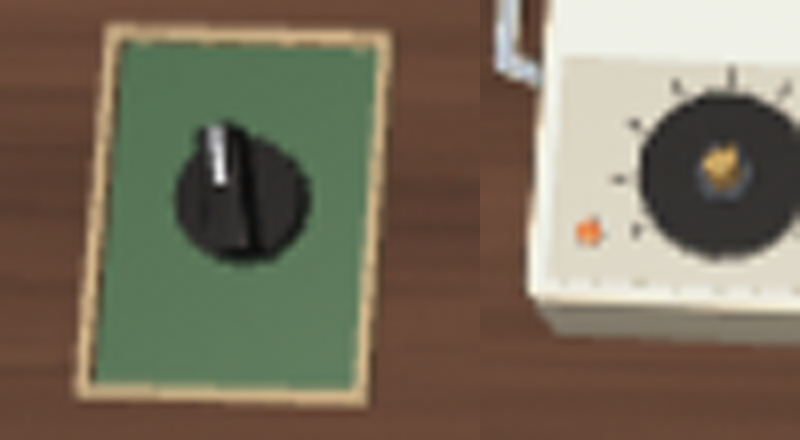

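The crop confirms the black spare in the green tray, bar pointing roughly +x (white line from (222,183) to (213,127) in the crop). The left spindle is bare. I'll fly toward the spindle for a close wrist look at its flat.

```bash
python3 -m jog '1 0.46 -0.38 0 0; 1 0.93 -0.76 0 0; 1 0.93 -0.76 0 0;1 0.93 -0.76 0 0;1 0.93 -0.76 0 0;1 0.93 -0.76 0 0;1 0.93 -0.76 0 0' | tail -3
python3 -m jog '1 0.93 -0.76 0 0;1 0.93 -0.76 0 0; 1 0.93 -0.76 0 0;1 0.93 -0.76 0 0;1 0.93 -0.76 0 0;1 0.93 -0.76 0 0;1 0.93 -0.76 0 0' | tail -3
python3 -m jog '1 0.93 -0.76 0 0;1 0.93 -0.76 0 0; 1 0.93 -0.76 0 0;1 0.93 -0.76 0 0;1 0.93 -0.76 0 0;1 0.93 -0.76 0 0;1 0.93 -0.76 0 0;1 0.93 -0.76 0 0' | tail -3
python3 - <<'E'
from h import *
d=viewer.get_image("wrist"); cv2.imwrite("pics/w1.png",d["img"])
R=cv2.Rodrigues(np.array(d["rvec"],float))[0]
print(d["mtx"],-R.T@np.ravel(d["tvec"]),R)
for n,p in (("sp",(.595,.113,.098)),("kn",(.498,.305,.03))):
    c=R@np.array(p)+np.ravel(d["tvec"]); th=np.arctan2(np.hypot(*c[:2]),c[2]); u=c[:2]/np.hypot(*c[:2])*th*d["mtx"][0][0]; print(n,u+np.array(d["mtx"])[:2,2])
E
```

```text
contact_force: [-0.3, -0.3, 1.1]
finger_gap: 0.998
finger_force: 0.0
contact_force: [0.8, -0.9, 0.1]
finger_gap: 0.998
finger_force: 0.0
contact_force: [0.1, -0.3, 0.0]
finger_gap: 0.998
finger_force: 0.0
[[309.70691629   0.         319.47170745]
 [  0.         309.70691629 198.50781414]
 [  0.           0.           1.        ]] [0.62867237 0.09676278 0.37209449] [[ 2.94935160e-01 -9.55517269e-01 -3.03941596e-06]
 [-9.15844404e-01 -2.82690425e-01  2.85158117e-01]
 [-2.72474365e-01 -8.41003713e-02 -9.58480489e-01]]
sp [290.77256556 139.95777815]
kn [133.65004949 169.76209952]
```

View pics/w1.png

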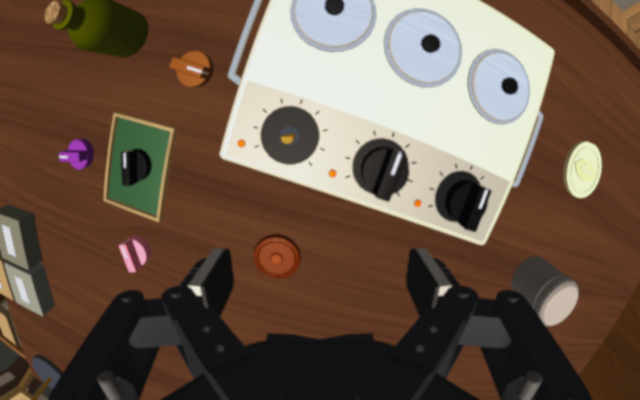

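The wrist view shows the bare spindle at (288,136), spare knob at (135,167) with a white line at about (125,162), and fitted knobs at (381,168) and (463,199). I'll segment brass here and at the same time enlarge it.

```bash
python3 - <<'E'
from h import *
d=viewer.get_image("wrist"); im=d["img"]
a=cv2.resize(im[110:160,260:320],None,fx=8,fy=8,interpolation=cv2.INTER_CUBIC)
b=cv2.resize(im[140:190,110:160],None,fx=8,fy=8,interpolation=cv2.INTER_CUBIC)
cv2.imwrite("pics/w1c.png",np.hstack([a,b])[:, :800] if 0 else cv2.resize(np.hstack([a,b]),(792,360)))
hsv=cv2.cvtColor(im,cv2.COLOR_BGR2HSV)
m=cv2.inRange(hsv,(15,100,90),(35,255,255)); s=np.zeros_like(m); s[110:160,260:320]=m[110:160,260:320]
p=np.argwhere(s)[:,::-1].astype(float); print(len(p),p.mean(0),p.min(0),p.max(0),onz(d,p.mean(0),.09,True))
# spare white line
w=cv2.inRange(hsv,(0,0,120),(180,70,255)); s=np.zeros_like(w); s[140:190,112:150]=w[140:190,112:150]
q=np.argwhere(s)[:,::-1].astype(float); print(len(q),q.mean(0),q.min(0),q.max(0))
st=get_state(); print(st["time_s"],st["position"],st["tcp_rot"],st["qpos"])
E
```

```text
122 [285.97540984 137.7704918 ] [279. 133.] [293. 143.] [0.59439724 0.11729109 0.09      ]
48 [123.8125     160.02083333] [122. 153.] [125. 167.]
2.0833 [0.56070988 0.07274595 0.20898448] [1.79997400e+02 4.14788152e-02 1.70266187e+01] [ 3.68647050e+00  1.91907821e+01  8.45524974e+01 -1.24545799e-02
  7.62964806e+01  7.66628055e+01]
```

View pics/w1c.png

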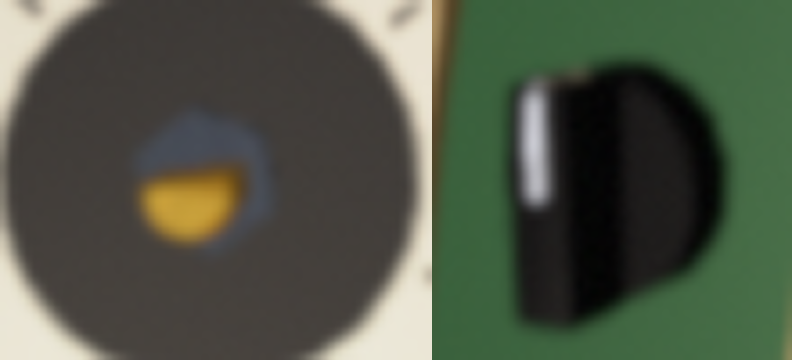

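The flat's straight edge is at the top of the brass, running (140,180)-(235,170) in the crop, so it faces up-image with yaw about 20°. The spare's white line is vertical at (535,90-205). I'll go over to the tray for a close look.

```bash
python3 -m jog '1 0 -0.2 0.02 0;1 0 -0.4 0.05 0;1 0 -0.6 0.1 0;1 0 -0.8 0.15 0;1 0 -0.98 0.2 0;1 0 -0.98 0.2 0;1 0 -0.98 0.2 0' | tail -1
python3 -m jog '1 -0.05 -0.2 0.1 0;1 -0.05 -0.22 0.1 0;1 -0.05 -0.22 0.1 0;1 -0.05 -0.22 0.1 0'|tail -1
python3 - <<'E'
from h import *
d=viewer.get_image("wrist"); im=d["img"]
st=get_state(); print(st["time_s"],st["position"],st["tcp_rot"])
K=np.array(d["mtx"]);R=cv2.Rodrigues(np.array(d["rvec"],float))[0]
c=R@np.array([.498,.305,.03])+np.ravel(d["tvec"]); th=np.arctan2(np.hypot(*c[:2]),c[2]); u=c[:2]/np.hypot(*c[:2])*th*K[0,0]+K[:2,2]; print(u)
x,y=int(u[0]),int(u[1]); x0=max(x-60,0); y0=max(y-60,0); print(x0,y0)
cv2.imwrite("pics/w2c.png",cv2.resize(im[y0:y0+120,x0:x0+120],None,fx=5,fy=5,interpolation=cv2.INTER_CUBIC))
E
```

```text
finger_force: 0.0
finger_force: 0.0
3.05 [0.48205824 0.29895818 0.15013798] [ 1.79993895e+02 -6.52347020e-02  1.69878912e+01]
[320.23840728 167.39315459]
260 107
```

View pics/w2c.png

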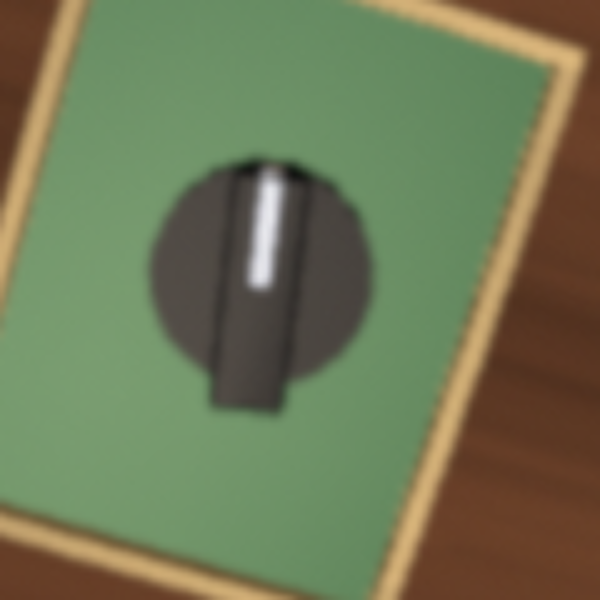

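The knob's white line runs from (259,290) to (272,172) in the crop. The bar-top corners are (237,177), (305,180), (283,412) and (210,408). Next I'll get its centre and yaw.

```bash
python3 - <<'E'
from h import *
d=viewer.get_image("wrist"); im=d["img"]
f=lambda u,v,z: onz(d,((u+.5)/5-.5+260,(v+.5)/5-.5+107),z,True)
C=[f(*p,.041) for p in ((237,177),(305,180),(283,412),(210,408))]
print(np.round(C,4)); c=np.mean(C,0); v=(C[0]+C[1]-C[2]-C[3])/2
print("bar",c,np.linalg.norm(v),np.degrees(np.arctan2(v[1],v[0])))
a,b=f(259,290,.041),f(271,175,.041); print("line mid/end",a,b,np.degrees(np.arctan2(*(b-a)[1::-1])))
# body: dark pixels circle
hsv=cv2.cvtColor(im,cv2.COLOR_BGR2HSV); s=im[107:227,260:380].max(2)<95
n,l,st,ce=cv2.connectedComponentsWithStats(s.astype(np.uint8)); i=1+st[1:,4].argmax()
cn=cv2.findContours((l==i).astype(np.uint8),0,1)[0][0][:,0,:]+[260,107]
P=np.array([onz(d,p,.021,True)[:2] for p in cn]); 
(cc,rr)=cv2.minEnclosingCircle(P.astype(np.float32)); print("blob",cc,rr)
for p in ((149,270),(373,275)): print(f(*p,.021))
s=get_state();T=np.array(s["position"]);y=np.radians(s["tcp_rot"][2])
g=c-T; print("tool shift/.2:",(g[0]*np.cos(y)+g[1]*np.sin(y))/.2,(g[0]*np.sin(y)-g[1]*np.cos(y))/.2)
E
```

```text
[[0.5187 0.3234 0.041 ]
 [0.5217 0.3118 0.041 ]
 [0.48   0.3032 0.041 ]
 [0.4769 0.3161 0.041 ]]
bar [0.49933843 0.31361949 0.041     ] 0.04251630929403825 10.7220489291658
line mid/end [0.50038101 0.31383055 0.041     ] [0.52081542 0.31775124 0.041     ] 10.861202767784915
blob (0.4971679449081421, 0.31338271498680115) 0.02481428161263466
[0.49447235 0.33464943 0.021     ]
[0.50600287 0.29324322 0.021     ]
tool shift/.2: 0.10368369693838364 -0.04467290746416337
```

```bash
python3 -m jog '1 0.104 -0.046 0 0.103;1 0.104 -0.046 0.1 0.103;1 0.104 -0.046 0.25 0.103;1 0.104 -0.046 0.4 0.103;1 0.104 -0.046 0.55 0.103;1 0.104 -0.046 0.63 0.103;1 0.104 -0.046 0.63 0.103;0.5 0.104 -0.046 0.63 0.103;0.35 0.104 -0.046 0.63 0.103' | tail -8
python3 -m jog '0 0 0 0 0;0 0 0 0 0;0 0 0 0 0;0 0 0 0 0;0 0 0 0 0;0 0 0 0 0;0 0 0 0 0;0 0 0 0 0;0 0 0 0 0;0 0 0 0 0'
```

```text
time_s: 3.85
position: [0.4994, 0.3152, 0.0251]
tcp_rot: [-180.0, -0.1, 10.8]
contact_force: [-0.7, 1.1, 1.2]
finger_gap: 0.747
finger_force: 0.0
time_s: 4.68
position: [0.4982, 0.3153, 0.0233]
tcp_rot: [180.0, 0.0, 10.9]
contact_force: [1.0, -0.2, 0.2]
finger_gap: -0.003
finger_force: 0.0
```

The fingers shut on nothing, so I'll look.

```bash
python3 - <<'E'
from h import *
print(get_state())
d=viewer.get_image("wrist"); s=viewer.get_image("scene")["img"]
cv2.imwrite("pics/w3.png",np.hstack([d["img"][100:400,170:470],cv2.resize(s[250:350,350:470],(360,300),interpolation=cv2.INTER_CUBIC)]))
E
```

```text
{'time_s': 4.6833, 'qpos': array([ 2.87671964e+01,  3.42143910e+01,  8.94200591e+01, -7.48966937e-04,
        5.63686323e+01,  1.07882142e+02]), 'qvel': array([-0.02361345, -0.02309393,  0.03272499,  0.02197724, -0.00647542,
       -0.01362792]), 'joint_efforts': array([ 7.46962643e-03, -6.44350719e+01, -2.99126565e+01,  1.83041325e-04,
        1.08381555e-03, -1.36695921e-04]), 'position': array([0.4982025 , 0.31526757, 0.02326803]), 'tcp_rot': array([1.79998460e+02, 2.74194818e-03, 1.08854691e+01]), 'contact_force': array([ 0.99492888, -0.16472103,  0.22449496]), 'torque': array([ 0.02151506, -0.04194573,  0.00052213]), 'finger_force': 0.0, 'finger_gap': -0.0030800190125697935}
```

View pics/w3.png

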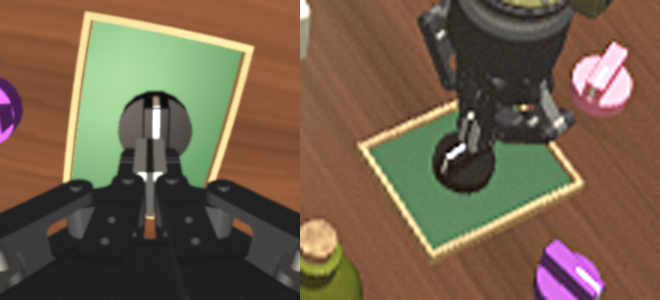

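The fingers are just short of the bar's rear end, with the knob ahead of them, body centre about (325,225) in full pixels. I'll compare its position now with the one before.

```bash
python3 - <<'E'
from h import *
d=viewer.get_image("wrist"); R=cv2.Rodrigues(np.array(d["rvec"],float))[0]
print("cam",-R.T@np.ravel(d["tvec"]))
for p in ((288,228),(362,228),(325,196)): print(p,onz(d,p,.021,True))
print("line",onz(d,(325,208),.041,True),onz(d,(326,238),.041,True))
# where TCP projects
for q in ((.4982,.3153,.0233),(.4982,.3153,.041)):
    c=R@np.array(q)+np.ravel(d["tvec"]); th=np.arctan2(np.hypot(*c[:2]),c[2]); print(c[:2]/np.hypot(*c[:2])*th*d["mtx"][0][0]+np.array(d["mtx"])[:2,2])
t=viewer.get_image("top"); 
im=t["img"][195:250,195:255]; m=(im.max(2)<70).astype(np.uint8)
n,l,st,ce=cv2.connectedComponentsWithStats(m)
for i in range(1,n):
    if st[i,4]>20: print(st[i],ce[i]+[195,195])
E
```

```text
cam [0.56736574 0.33017579 0.18707397]
(288, 228) [0.4981727  0.33539967 0.021     ]
(362, 228) [0.506217   0.29321845 0.021     ]
(325, 196) [0.52112192 0.3181031  0.021     ]
line [0.52060904 0.31835585 0.041     ] [0.50475674 0.31468821 0.041     ]
[322.10584823 235.6533327 ]
[322.38269662 249.04856575]
[  0   0  42  55 844] [220.27962085 221.3471564 ]
```

Vision says the knob has not moved and the TCP is at its centre, yet the opening reads shut. Lifting 40 mm will show what is really held.

```bash
python3 -m jog '0 0 0 -0.05 0;0 0 0 -0.1 0;0 0 0 -0.2 0;0 0 0 -0.2 0'
python3 - <<'E'
from h import *
d=viewer.get_image("wrist"); s=viewer.get_image("scene"); 
R=cv2.Rodrigues(np.array(s["rvec"],float))[0]
c=R@get_state()["position"]+np.ravel(s["tvec"]); c=np.array(s["mtx"])@c; print("tcp in scene",c[:2]/c[2])
cv2.imwrite("pics/w4.png",np.hstack([d["img"][100:400,170:470],cv2.resize(s["img"][230:350,350:470],(480,480),interpolation=cv2.INTER_CUBIC)[90:390]]))
E
```

```text
time_s: 5.22
position: [0.4999, 0.3162, 0.0679]
tcp_rot: [-179.9, -0.3, 10.9]
contact_force: [0.1, 1.5, 0.6]
finger_gap: -0.003
finger_force: 0.0
tcp in scene [408.96338214 290.83883184]
```

View pics/w4.png

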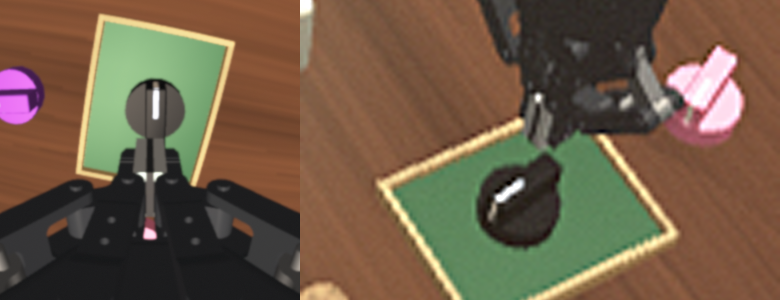

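The knob stayed put. In both views the fingertips look about 15–18 mm short of the reported TCP. I'll cross-check the knob's position independently with the fixed cameras.

```bash
python3 - <<'E'
from h import *
def proj(d,p,fish=False):
    R=cv2.Rodrigues(np.array(d["rvec"],float))[0]; K=np.array(d["mtx"]); c=R@np.array(p)+np.ravel(d["tvec"])
    if fish: th=np.arctan2(np.hypot(*c[:2]),c[2]); return c[:2]/np.hypot(*c[:2])*th*K[0,0]+K[:2,2]
    return (K@c)[:2]/c[2]
s=viewer.get_image("scene"); t0=cv2.imread("pics/top0.png"); t=viewer.get_image("top"); w=viewer.get_image("wrist")
g=lambda im,a,b,c,e: [np.argwhere(cv2.inRange(cv2.cvtColor(im,cv2.COLOR_BGR2HSV),(0,0,130),(180,60,255))[b:e,a:c]).mean(0)[::-1]+[a,b]]
pt=g(t0,215,205,232,225)[0]; ps=g(s["img"],390,285,420,315)[0]; print(pt,ps)
print("white line mid, top x scene:",two(ray(t,pt),ray(s,ps)))
S=get_state()["position"]; y=np.radians(10.9)
f=S+.011*np.array([np.cos(y),np.sin(y),0])
print("pred tip front edge scene",proj(s,f),"wrist",proj(w,f,True)," raised 18mm",proj(s,f+[0,0,.018]),proj(w,f+[0,0,.018],True))
E
```

```text
[221.7 213.4] [402.35714286 299.03571429]
white line mid, top x scene: (array([0.51203648, 0.31441659, 0.04097025]), np.float64(0.0023603706484383903))
pred tip front edge scene [405.28908025 293.78307534] wrist [322.26405817 217.65863306]  raised 18mm [406.5292047  289.08182568] [322.57653348 229.76144412]
```

The fixed cameras agree on the knob's position (white line at 0.512, 0.314, 0.041). So the fingertips sit higher than reported, and I'll probe with shut fingers on the bar top to calibrate.

```bash
python3 -m jog '0 0 0 0.1 0;0 0 0 0.18 0;0 0 0 0.2 0;0 0 0 0.2 0;0 0 0 0.2 0'
for k in 1 2 3; do echo; done >/dev/null
python3 -m jog '0 0 0 0.01 0;0 0 0 0.01 0;0 0 0 0.01 0'|grep -E 'pos|contact'
```

```text
time_s: 5.88
position: [0.4983, 0.3153, 0.0235]
tcp_rot: [180.0, 0.0, 10.9]
contact_force: [0.1, -0.1, -0.2]
finger_gap: 0.004
finger_force: 0.0
position: [0.4984, 0.3154, 0.0218]
contact_force: [0.9, 1.1, -0.5]
```

```bash
python3 -m jog '0 0 0 0.01 0;0 0 0 0.01 0;0 0 0 0.01 0'|grep -E 'pos|contact'
```

```text
position: [0.4982, 0.3153, 0.0193]
contact_force: [-0.8, -0.0, 0.2]
```

```bash
python3 - <<'E'
from h import *
s=viewer.get_image("scene"); w=viewer.get_image("wrist"); S=get_state()["position"]
rw=ray(w,(320,238),True); dz=np.array([0.4999,0.3162,0.0679])-S
for uv in ((410,288.7),(412,287),(408,286)): print(two((rw[0]+dz,rw[1]),ray(s,uv)), "TCP [0.4999,0.3162,0.0679]")
# image difference while opening vs shut is possible; current bright finger rows along column 320 in wrist
g=cv2.cvtColor(w["img"],cv2.COLOR_BGR2GRAY); print(g[190:300:4,316:326:3].tolist())
E
```

```text
(array([0.50119082, 0.31804722, 0.07736292]), np.float64(0.002042553115818332)) TCP [0.4999,0.3162,0.0679]
(array([0.50055612, 0.31884845, 0.08241376]), np.float64(0.007297493051615057)) TCP [0.4999,0.3162,0.0679]
(array([0.50992387, 0.31958573, 0.09619072]), np.float64(0.0009471849864915305)) TCP [0.4999,0.3162,0.0679]
[[196, 191, 191, 191], [69, 36, 36, 37], [14, 13, 42, 84], [14, 12, 66, 152], [14, 14, 64, 157], [40, 39, 85, 190], [110, 110, 175, 255], [109, 108, 174, 255], [106, 105, 174, 255], [104, 103, 175, 255], [102, 100, 190, 255], [99, 98, 188, 255], [86, 62, 120, 228], [85, 30, 59, 113], [83, 30, 54, 113], [81, 30, 52, 113], [82, 29, 52, 113], [73, 30, 48, 110], [70, 29, 46, 109], [70, 30, 46, 109], [65, 31, 43, 111], [214, 115, 149, 255], [203, 116, 149, 244], [113, 115, 115, 80], [97, 116, 110, 49], [96, 115, 110, 49], [93, 114, 108, 49], [90, 114, 107, 56]]
```

```bash
python3 - <<'E'
from h import *
s=viewer.get_image("scene")["img"]; w=viewer.get_image("wrist")["img"]
a=cv2.resize(s[255:335,370:450],(400,400),interpolation=cv2.INTER_CUBIC); b=cv2.resize(w[180:300,260:380],(400,400),interpolation=cv2.INTER_CUBIC)
cv2.imwrite("pics/w5.png",np.clip(np.hstack([a,b]).astype(float)*1.5,0,255).astype(np.uint8))
E
```

```text
(no output)
```

View pics/w5.png

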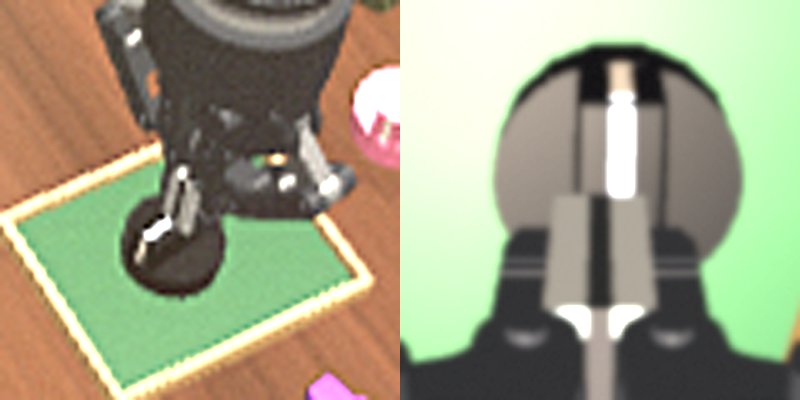

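The pads stand over the bar, nearly shut, tip edge at (600,195) right and (185,235) left. They are above the bar top, not beside it. I'll keep probing down gently until contact.

```bash
python3 -m jog '0 0 0 0.005 0;0 0 0 0.01 0;0 0 0 0.01 0'|grep -E 'pos|contact|gap'
```

```text
position: [0.4984, 0.3154, 0.0181]
contact_force: [-3.3, -2.3, 9.8]
finger_gap: -0.002
```

```bash
python3 -m jog '0 0 0 0.005 0;0 0 0 0.01 0;0 0 0 0.01 0'|grep -E 'pos|contact|gap'
```

```text
position: [0.4987, 0.3155, 0.018]
contact_force: [-12.7, -7.1, 31.3]
finger_gap: -0.003
```

```bash
python3 -m jog '0 0 0 0.005 0;0 0 0 0.01 0;0 0 0 0.01 0'|grep -E 'pos|contact|gap'
```

```text
position: [0.4989, 0.3158, 0.0179]
contact_force: [-21.4, -11.8, 51.9]
finger_gap: 0.002
```

Contact came at reported z of 0.018, against a bar top at 0.041. The real tips are therefore about 23 mm behind the reported TCP. I'll back off, open, go about 17 mm deeper than before with a small lateral fix, then close.

```bash
python3 -m jog '0 0 0 -0.05 0;0.6 0 0.012 -0.1 0;0.6 0 0.012 -0.1 0;0.6 0 0.012 -0.1 0;0.6 0 0.012 -0.1 0;0.6 0 0.012 -0.1 0;0.6 0 0.012 -0.1 0'|grep -E 'pos|contact|gap'
python3 - <<'E'
from h import *
d=viewer.get_image("wrist"); im=d["img"]; hsv=cv2.cvtColor(im,cv2.COLOR_BGR2HSV)
w=cv2.inRange(hsv,(0,0,170),(180,50,255))[180:270,300:350]; q=np.argwhere(w)[:,::-1]+[300,180]; print(len(q),q.min(0),q.max(0))
t,b=[q[q[:,1]==k].mean(0) for k in (q[:,1].min()+1,q[:,1].max()-1)]
a,c=onz(d,t,.041,True),onz(d,b,.041,True); print(a,c,np.degrees(np.arctan2(*(a-c)[1::-1])),get_state()["position"])
E
```

```text
position: [0.4984, 0.3128, 0.0326]
contact_force: [0.4, -0.6, 0.6]
finger_gap: 0.598
254 [318 199] [324 237]
[0.52177811 0.31803989 0.041     ] [0.50158155 0.31440444 0.041     ] 10.204174523468716 [0.49848835 0.31284458 0.03273684]
```

```bash
python3 -m jog '0.6 0.01 -0.005 0.05 0;0.6 0.01 -0.005 0.1 0;0.6 0.01 -0.005 0.15 0;0.6 0.01 -0.005 0.15 0;0.6 0.01 -0.005 0.15 0'|grep -E 'pos|contact|gap'
python3 -m jog '0.4 0 0 0 0;0.3 0 0 0 0;0 0 0 0 0;0 0 0 0 0;0 0 0 0 0;0 0 0 0 0;0 0 0 0 0'
```

```text
position: [0.4999, 0.314, 0.0021]
contact_force: [-1.0, -1.8, -0.1]
finger_gap: 0.6
time_s: 8.97
position: [0.5008, 0.3145, 0.004]
tcp_rot: [-180.0, -0.1, 10.9]
contact_force: [-0.9, -0.9, 5.5]
finger_gap: 0.147
finger_force: 59.8
```

It's gripped at 60 N on a bar-width opening. I'll lift and carry it to just short of the spindle.

```bash
python3 -m jog '0 0 0 -0.1 0;0 0 0 -0.25 0;0 0 0 -0.4 0;0 0 0 -0.55 0;0 0 0 -0.7 0;0 0.0 0.15 -0.73 0;0 0 0.3 -0.73 -0.05;0 0 0.5 -0.73 -0.1;0 0 0.7 -0.73 -0.15;0 0 0.9 -0.73 -0.17;0 -0.02 1 -0.73 -0.17;0 -0.02 1 -0.73 -0.17'|tail -5
python3 -m jog '0 0 0.1 0 0;0 0 0.1 0 0;0 0 0.1 0 0;0 0 0.1 0 0'
python3 - <<'E'
from h import *
d=viewer.get_image("wrist"); im=d["img"]; cv2.imwrite("pics/w6.png",im); np.savez("w6.npz",rvec=d["rvec"],tvec=d["tvec"],mtx=d["mtx"])
hsv=cv2.cvtColor(im,cv2.COLOR_BGR2HSV)
m=cv2.inRange(hsv,(15,100,90),(35,255,255)); m[270:]=0
n,l,st,ce=cv2.connectedComponentsWithStats(m)
for i in range(1,n):
    if st[i,4]>40: print(st[i],ce[i],onz(d,ce[i],.098,True))
print(get_state()["position"],get_state()["tcp_rot"])
E
```

```text
position: [0.5344, 0.1134, 0.1492]
tcp_rot: [180.0, 0.0, 20.9]
contact_force: [1.3, -0.8, -0.9]
finger_gap: 0.147
finger_force: 59.1
time_s: 10.3
position: [0.5412, 0.0991, 0.1491]
tcp_rot: [-180.0, 0.0, 21.1]
contact_force: [-0.0, 0.6, -0.6]
finger_gap: 0.142
finger_force: 59.1
[  88   87   91  134 1746] [130.79954181 151.62199313] [0.52977844 0.25747051 0.098     ]
[318 124  17  13 180] [326.06111111 129.91111111] [0.5951845  0.11694392 0.098     ]
[0.54119935 0.0992483  0.14914587] [-1.79987989e+02  1.63632041e-02  2.11225415e+01]
```

```bash
python3 - <<'E'
import cv2,numpy as np
im=cv2.imread("pics/w6.png")
a=cv2.resize(im[110:150,306:346],(400,400),interpolation=cv2.INTER_CUBIC)
b=cv2.resize(im[170:270,270:370],(400,400),interpolation=cv2.INTER_CUBIC)
cv2.imwrite("pics/w6c.png",np.clip(np.hstack([a,b]).astype(float)*1.4,0,255).astype(np.uint8))
E
```

```text
(no output)
```

View pics/w6c.png

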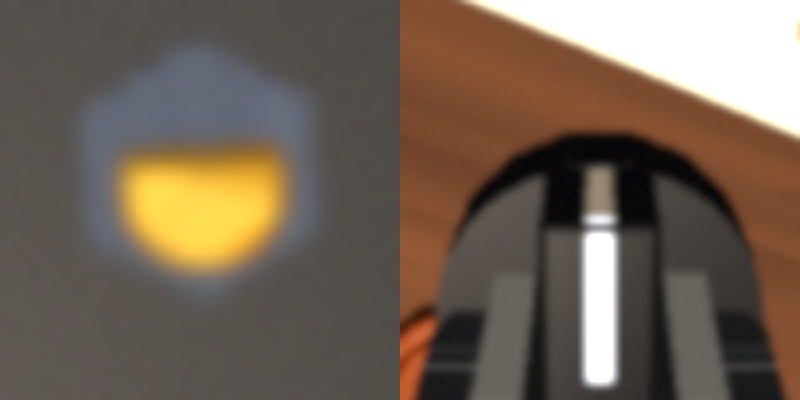

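Left crop: the brass D has its axis at about (203,185), i.e. full pixel (325.8,128.0). Its flat edge runs (118,158)–(285,153), facing up-image. Right crop: the held knob's white line runs (600,222)–(600,385), full pixel (319.6,225)–(319.6,266), with the bar seated squarely between the pads.

```bash
python3 - <<'E'
from h import *
d=dict(np.load("w6.npz")); T=np.array([.5412,.0992,.1491]); y=np.radians(21.1)
a=lambda u,v:(306+(u+.5)/10-.5,110+(v+.5)/10-.5)
b=lambda u,v:(270+(u-400+.5)/4-.5,170+(v+.5)/4-.5)
sp=onz(d,a(203,185),.098,True); e=onz(d,a(285,153),.098,True)-onz(d,a(118,158),.098,True)
print("spindle",sp,"flat yaw",np.degrees(np.arctan2(e[1],e[0]))+90,np.linalg.norm(e))
im=cv2.imread("pics/w6.png")[:,:,2]>150
for z in (.176,.181,.186,.191):
    p,q=onz(d,b(600,222),z,True),onz(d,b(600,387),z,True); v=p-q
    k=p-v/np.linalg.norm(v)*.022
    g=sp-k; print(z,np.linalg.norm(v),np.degrees(np.arctan2(v[1],v[0])),"axis",k[:2],"shift",(g[0]*np.cos(y)+g[1]*np.sin(y))/.2,(g[0]*np.sin(y)-g[1]*np.cos(y))/.2)
E
```

```text
spindle [0.59634049 0.11754976 0.098     ] flat yaw 23.002247408757484 0.011509042066463613
0.176 0.02234737001725128 21.097605509669418 axis [0.53627042 0.0990013 ] shift 0.31359984134853314 0.021600922098964012
0.181 0.0215313884642251 21.097605509669346 axis [0.53810049 0.09970884] shift 0.30378943150427135 0.021607323550505257
0.186 0.02071540691119882 21.09760550966938 axis [0.53993056 0.10041637] shift 0.29397902166001005 0.021613725002046606
0.191 0.019899425358172643 21.097605509669297 axis [0.54176063 0.10112391] shift 0.2841686118157487 0.02162012645358812
```

```bash
python3 -m jog '0 0.15 0.011 0 -0.015;0 0.294 0.0216 0 -0.032;0 0.294 0.0216 0.05 -0.032;0 0.294 0.0216 0.12 -0.032;0 0.294 0.0216 0.2 -0.032;0 0.294 0.0216 0.23 -0.032;0 0.294 0.0216 0.23 -0.032;0 0.294 0.0216 0.23 -0.032'
```

```text
time_s: 11.02
position: [0.5978, 0.1159, 0.1036]
tcp_rot: [-180.0, 0.0, 23.0]
contact_force: [0.5, -0.6, -1.5]
finger_gap: 0.147
finger_force: 59.1
```

```bash
python3 -m jog '0 0 0 0.01 0;0 0 0 0.02 0;0 0 0 0.03 0;0 0 0 0.03 0'|grep -E 'pos|cont|gap'
```

```text
position: [0.5978, 0.1156, 0.0972]
contact_force: [-0.4, -0.2, -0.5]
finger_gap: 0.141
```

```bash
python3 -m jog '0 0 0 0.005 0;0 0 0 0.01 0;0 0 0 0.015 0;0 0 0 0.015 0'|grep -E 'pos|cont|gap'
```

```text
position: [0.5979, 0.1156, 0.0942]
contact_force: [-0.2, -0.6, -0.5]
finger_gap: 0.143
```

```bash
python3 -m jog '0 0 0 0.005 0;0 0 0 0.01 0;0 0 0 0.015 0;0 0 0 0.015 0'|grep -E 'pos|cont|gap'
```

```text
position: [0.598, 0.1156, 0.0912]
contact_force: [2.3, 0.2, -0.7]
finger_gap: 0.146
```

```bash
python3 -m jog '0 0 0 0.005 0;0 0 0 0.01 0;0 0 0 0.01 0;0 0 0 0.01 0'|grep -E 'pos|cont|gap|rot'
```

```text
position: [0.598, 0.1156, 0.0892]
tcp_rot: [-180.0, -0.0, 23.0]
contact_force: [2.1, -0.1, -1.4]
finger_gap: 0.141
```

It has engaged, with only a slight sideways force in x. I'll nudge along it and continue down.

```bash
python3 -m jog '0 0.002 0.001 0.005 0;0 0.003 0.001 0.01 0;0 0.003 0.001 0.015 0;0 0.003 0.001 0.015 0'|grep -E 'pos|cont|gap'
```

```text
position: [0.5983, 0.1156, 0.0859]
contact_force: [0.2, 0.4, -1.7]
finger_gap: 0.14
```

```bash
python3 -m jog '0 0 0 0.005 0;0 0 0 0.01 0;0 0 0 0.01 0;0 0 0 0.01 0'|grep -E 'pos|cont|gap|rot'
```

```text
position: [0.5985, 0.1156, 0.0842]
tcp_rot: [-180.0, 0.0, 23.0]
contact_force: [0.0, -0.0, -1.0]
finger_gap: 0.147
```

```bash
python3 -m jog '0 0 0 0.005 0;0 0 0 0.01 0;0 0 0 0.015 0;0 0 0 0.015 0'|grep -E 'time|pos|cont|gap'
```

```text
time_s: 13.35
position: [0.5986, 0.1156, 0.0813]
contact_force: [-1.1, 0.0, 3.1]
finger_gap: 0.146
```

```bash
python3 -m jog '0 0 0 0.005 0;0 0 0 0.01 0;0 0 0 0.01 0;0 0 0 0.01 0'|grep -E 'pos|cont|gap|rot'
```

```text
position: [0.5986, 0.1157, 0.0794]
tcp_rot: [180.0, -0.0, 23.0]
contact_force: [-1.4, 0.0, 4.2]
finger_gap: 0.14
```

Home contact came near 0.083, and the spring force is now rising as expected (2 to 6 N). I'll press on to the stop.

```bash
python3 -m jog '0 0 0 0.005 0;0 0 0 0.01 0;0 0 0 0.01 0;0 0 0 0.01 0'|grep -E 'pos|cont|gap|rot'
```

```text
position: [0.5987, 0.1156, 0.0778]
tcp_rot: [180.0, -0.0, 23.0]
contact_force: [-1.8, -0.1, 8.2]
finger_gap: 0.144
```

```bash
python3 -m jog '0 0 0 0.005 0;0 0 0 0.005 0;0 0 0 0.005 0;0 0 0 0.005 0'|grep -E 'pos|cont|gap|rot'
```

```text
position: [0.5988, 0.1157, 0.0776]
tcp_rot: [180.0, -0.1, 23.0]
contact_force: [-5.9, -0.6, 15.5]
finger_gap: 0.143
```

```bash
python3 -m jog '0 0 0 0.002 0;0 0 0 0.002 0;0 0 0 0.002 0;0 0 0 0.002 0;0 0 0 0.002 0;0 0 0 0.002 0' && python3 -c "
from station import job_done; print(job_done())"
```

```text
time_s: 14.85
position: [0.5989, 0.1157, 0.0775]
tcp_rot: [180.0, -0.1, 23.0]
contact_force: [-8.0, -1.1, 18.9]
finger_gap: 0.146
finger_force: 61.7
the job is handed in; nothing more can be done
None
```

I fitted the spare knob on the bare left spindle with the flats matched, pushed it home and handed in at 14.85 s holding it against the stop with about 19 N (home and stop judged from height and force, not seen); along the way, my probing for a missed first grasp pressed the shut fingertips on the spare with up to 52 N.

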